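Close the brooch press and set its pressure screw

TASK

Lower the hinged cover of the little brooch press gently all the way down onto its stops, then screw the knurled brass pressure screw on top of it clockwise until it bottoms out, and back it off a quarter turn. Finish holding the screw head still, firmly gripped between the fingers at that setting, so that a colleague could fix it with a lock ring; do not let go. Leave everything else on the table where it is.

Things in the scene. Friction and masses are not known exactly. Their poses are not given: they have to be found in the camera images.
- press: fixed aluminium base plate, 260 x 180 x 12 mm (x, y, z), with a tan foam board of gold brooches on it, two steel stop posts near its -x side (towards the robot) and two grey hinge blocks, 97 mm high, near its +x side. Origin: centre of the plate's underside, on the table. x runs from handle side to hinge side. Place and yaw (up to 0.3 rad) vary.
- cover_hinge (a point): point on the cover's hinge axis midway between the hinge blocks, 105 mm along +x and 85 mm above the press origin; the axis runs along the press's y. The grey cover plate is 150 mm wide, 12 mm thick and lies 12 to 165 mm from the axis.
- cover (a joint): angle of the cover in rad: 0 = level, fully down on its rigid stops; grows as the free edge swings up. Starts open, 0.7 to 1.25. Stiff hinge: stays where it is left; moving it down takes about 1 to 5 N at the bar, up to 7 N raising it. Gently: near the stops the bar moves slower than 0.15 m/s.
- cover_bar (a point): centre of the black round handle bar on the cover's free edge: 12 mm diameter, 110 mm long, parallel to the hinge axis and 225 mm from it, 85 mm above the table when down. Rods 50 mm either side of its centre join it to the cover plate, leaving an opening 54 mm deep by 90 mm wide behind it, so it can be pinched across from above. x points to the hinge, y along the bar.
- screw_head: knurled brass screw head, round, 40 mm diameter, 28 mm high, axis (z) square to the cover, 95 mm from the hinge axis, midway across. Origin at its centre: 119 mm above the table with cover down and screw bottomed. Its underside is then 14 mm above the cover, on a 32 mm boss. A white line on its top points along -x; it points at the red mark on the cover (to the bar) when bottomed.
- screw (a joint): angle of the pressure screw in rad: 0 = bottomed out (rigid stop); grows counter-clockwise seen from above (unscrewing), and the head rises 0.64 mm per rad. It starts between 1.0 and 2.7 rad, already engaged in its thread; friction about 0.1 N m, stays where it is left. A quarter turn is 1.57 rad.
- board_left: bystander: loose tan foam board with brooches, 150 x 120 x 30 mm, origin under its centre
- board_right: bystander: loose tan foam board with brooches, 150 x 120 x 30 mm, origin under its centre
- amber_bottle: bystander: loose amber bottle with black cap, 50 mm diameter, 120 mm high, origin under its centre
- white_jar: bystander: loose white jar with orange cap, 60 mm diameter, 75 mm high, origin under its centre
- brush: bystander: loose brush lying on the table, handle along its x
- screwdriver: bystander: loose screwdriver lying on the table, handle along its x
- spare_ring: bystander: loose brass lock ring, 44 mm diameter, 16 mm high, lying flat in front of the press, origin under its centre

How it is judged:
On the way, in this order (a step that is already met when the one before it is completed fails the run):
1. the cover is fully down on its stops (value of joint cover below 0.03 rad and value of joint screw above 0.5 rad), for 0.2 s.
2. the screw has been turned clockwise until it bottoms out, with the cover down (value of joint screw below 0.08 rad and value of joint cover below 0.04 rad), for 0.1 s.
At the end, for the whole second after the job is handed in: The cover is down on its stops (within 0.04 rad), the screw, after having bottomed out, is backed off a quarter turn (1.57 rad, give or take 0.3) and still, and the fingers hold its head with more than 5 N (value of joint screw between 1.27 and 1.87 rad and velocity of joint screw between -0.05 and 0.05 rad/s and value of joint cover below 0.04 rad and contact force between the fingers and screw_head above 5 N); the arm keeps its last pose, push and grip.
It fails at once if the cover slams: still faster than 1.0 rad/s (0.22 m/s at the bar) when it has less than 0.12 rad to go to its stops (value of joint cover between 0.03 and 0.12 rad and velocity of joint cover below -1 rad/s).
It fails at once if a bystander is moved more than 30 mm (distance of any of board_left, board_right, amber_bottle, white_jar, brush, screwdriver, spare_ring from where it was at the start of the episode above 0.03 m).
It also fails if it takes over 61 s, if anything falls off the work surface, if the arm or the gripper's body presses on something with over 40 N, if the wrist force passes 120 N, or if a joint passes its speed limit or range.

ROBOT

A 6-joint arm with a two-finger parallel gripper is mounted at the origin on the work surface. World frame = base frame: x ahead of the robot, y to its left, z up, the work surface at z = 0. Lengths are in m, angles in rad, forces in N, time in s.
With the tool pointing down it reaches from about 0.35 to 0.925 m from the base axis. Payload 6.4 kg.
Tool frame: the origin (TCP) lies at the very end of the fingers, on their centre line; the grasp point (between the pads) lies 19 mm behind it; z points along the fingers, y is the direction in which the jaws open and shut (so a half turn about z gives the same grasp; the last joint's range is limited). The gripper opens to 85 mm and grips with 20 to 120 N. Pads are 22 mm wide; open, the fingers measure 114 mm over their backs; the gripper's body (76 mm by 85 mm) begins 54 mm behind the grasp point. The pads swing forward as they close: fully open they stand 13 mm farther back than shut.
Start: joints at [-1.411, 0.245, 1.558, -0, 1.339, -0.174], TCP at [0.213, -0.614, 0.231] pointing down, gripper open.
Joint ranges: [-3.13, 3.13], [-1.02, 2.26], [0.13, 2.54], [-0.95, 4.09], [0.21, 2.88], [-2.74, 2.74]. Speed limits (rad/s): [2.57, 2.57, 3.14, 3.14, 3.14, 3.14].

INTERFACE

Orientations are given as a rotation vector (axis times angle).
In Python, from workcell import robot gives the robot as it stands. The module is installed in compiled form; this text tells all that it offers.
- The arm moves only by the shell command python3 -m pendant 'ROWS' [FORCE]. ROWS is text: rows parted by semicolons, each of 5 numbers parted by spaces: the opening in per cent of the stroke, from 0 (shut) to 100 (fully open), then the shift along the tool's x, y, z in mm, then the turn about the tool's z in degrees. In form: fingers tx ty tz turn; .... A call has 1 to 20 rows; each row is the pose to reach, as a shift and turn from the pose commanded when the call began, along the tool's axes at that moment; what a row does not reach only later rows make up. A row lasts 1/8 s, in which the tool goes at most 62.5 mm and 10.7 degrees, less where a joint would pass 70% of its speed; a pose out of reach is approached as far as the arm can. A call with a gripper value outside its range is refused whole. The fingers move at their own pace and stop on an object; FORCE is the grip in N (left out, the last holds). Time passes only in rows, so rows that repeat a pose let the fingers close. It gives the time, the measured TCP pose, the force and the opening at its end, in the units of the state.
- robot.state(): the state, without advancing time (a new reading comes with each control period).
- robot.snapshot(name): name is "scene" or "top" or "wrist"; returns (picture, depth): 480x640x3 uint8, red, green, blue; 480x640 float32, m along the optical axis (not along the pixel's ray), 0 where there is no reading.
- robot.camera_info(name): a dict with "fx", "fy", "cx", "cy" (pixels), "k1" (the pictures are not rectified: a ray, as slopes to the right and down, at radius r is drawn at 1 + k1 r^2 times it, then the intrinsics apply), "camera_from_world" (4x4, takes a point from world to camera coordinates). Camera axes: x right, y down, z forward; pixel columns grow to the right and rows downward; lengths in m; the calibration is good to about 2 mm. A picture is of the moment at which its call begins: read the wrist's pose just before it. camera_info takes no time and is no camera call; for the wrist camera it gives the pose at the moment of the call.
- robot.hand_in(): hands the job in, once; it reports no verdict.
The state is a dict: "clock": time; "joints": joint angles; "joint_vel": joint speeds; "effort": joint torques, N m; "position": TCP position; "tcp_rot": TCP orientation; "wrist_force": force on the tool from outside, world axes, zero at the start; "moment": the same for the moment, N m; "opening": finger opening in m.
Only numpy, scipy, OpenCV 4.12 (cv2) and the standard library are available. Lean on these libraries where they do the work, as an engineer would, in place of code of your own. Each camera call takes 0.05 s, during which the arm holds its last target.

## Working session

There is one attempt and no reset: what is moved stays moved. The work goes in short steps, Python scripts to look and compute and a shell command to move; the robot and the scene stay as the last step left them, time stands still between calls to the robot, and variables do not carry over. Pictures are saved under pics/ and viewed, and the job is handed in when it is done.

```bash
mkdir -p pics; cat > h.py <<'E'
import numpy as np, cv2
from workcell import robot
from scipy.spatial.transform import Rotation as R
def shot(name, fn):
    ci=robot.camera_info(name); im,d=robot.snapshot(name)
    cv2.imwrite('pics/'+fn+'.png', im[:,:,::-1]); np.savez('pics/'+fn+'.npz',im=im,d=d,T=ci['camera_from_world'],k=[ci[x] for x in('fx','fy','cx','cy','k1')])
    return im,d,ci
def load(fn):
    z=np.load('pics/'+fn+'.npz'); return z['im'],z['d'],z['T'],z['k']
def slopes(uv,k):
    fx,fy,cx,cy,k1=k
    K=np.array([[fx,0,cx],[0,fy,cy],[0,0,1.]])
    return cv2.undistortPoints(np.array(uv,float).reshape(-1,1,2),K,np.array([k1,0,0,0.])).reshape(-1,2)
def ray(uv,T,k):
    s=slopes(uv,k); Ti=np.linalg.inv(T)
    return Ti[:3,3], np.c_[s,np.ones(len(s))]@Ti[:3,:3].T
def onplane(uv,T,k,z):
    o,d=ray(uv,T,k); return o+d*((z-o[2])/d[:,2])[:,None]
def depthpts(uv,dep,T,k):
    uv=np.array(uv).reshape(-1,2); o,d=ray(uv,T,k); return o+d*dep[uv[:,1].astype(int),uv[:,0].astype(int)][:,None]
E
python3 - <<'E'
from h import *
s=robot.state(); print(s)
for n in('scene','top','wrist'):
    im,d,ci=shot(n,n+'0'); T=np.linalg.inv(ci['camera_from_world']); print(n,T.round(3).tolist(),ci['fx'],ci['k1'],(d>0).mean())
E
```

```text
{'clock': 0.0, 'joints': array([-1.41107595e+00,  2.45818951e-01,  1.55905280e+00,  9.87597976e-06,
        1.33869949e+00, -1.74109894e-01]), 'joint_vel': array([-0.00137858, -0.00052644,  0.00045918, -0.00229812, -0.00173996,
        0.00106405]), 'effort': array([ 2.20321517e-04, -4.29509926e+01, -3.26126683e+01, -7.70240831e-05,
        5.30744117e-03, -1.75058656e-06]), 'position': array([ 0.21289089, -0.61354002,  0.23015636]), 'tcp_rot': array([-3.09598037e+00, -5.21615593e-01, -3.74304236e-05]), 'wrist_force': array([-0.29902872, -0.23171084,  0.62049438]), 'moment': array([-0.03832346, -0.03512619,  0.01590534]), 'opening': 0.08542770644550643}
scene [[0.867, 0.308, -0.391, 0.963], [0.498, -0.523, 0.692, -0.782], [0.009, -0.795, -0.607, 0.788], [0.0, 0.0, 0.0, 1.0]] 573.7970989908189 0.028913315512303386 0.9938411458333334
top [[-0.023, -0.992, 0.125, 0.352], [-1.0, 0.021, -0.016, 0.008], [0.013, -0.125, -0.992, 1.415], [0.0, 0.0, 0.0, 1.0]] 521.5751078099214 -0.09899759261100613 0.9961067708333333
wrist [[0.327, -0.9, -0.289, 0.287], [-0.945, -0.312, -0.098, -0.589], [-0.002, 0.305, -0.952, 0.373], [0.0, 0.0, 0.0, 1.0]] 386.72563882224244 -0.01167030241668763 0.995712890625
```

View pics/scene0.png

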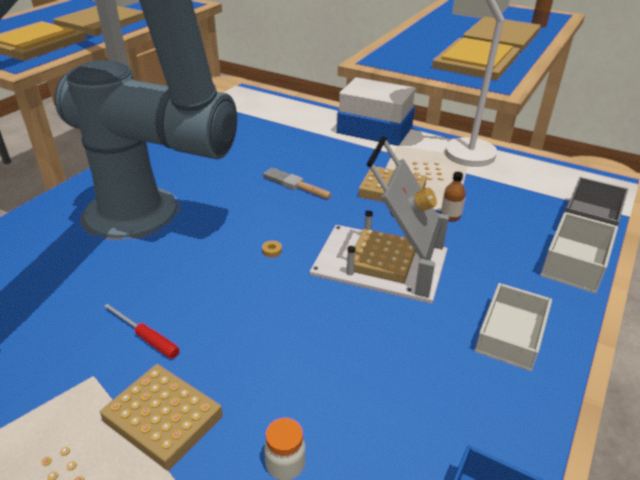

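View pics/top0.png

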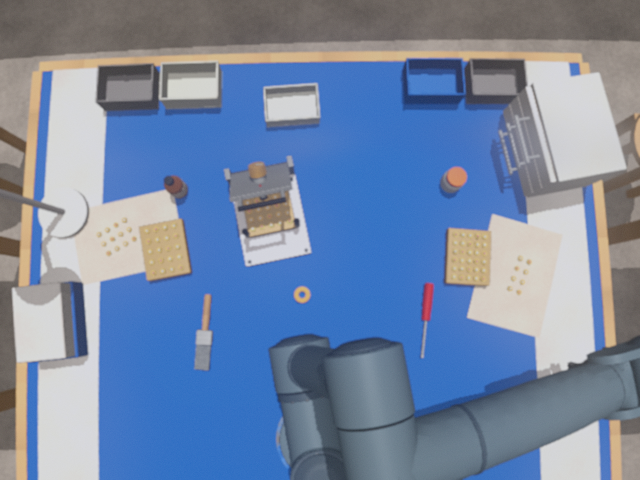

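The top view shows the press at about (268,210): plate corners near (247,265), (310,252), bar at (262,204), screw head at (257,170), hinge blocks at about (229,176) and (290,165). I'll zoom in to measure.

```bash
python3 - <<'E'
from h import *
im,d,T,k=load('top0'); c=im[140:280,200:340]; a=cv2.resize(c,None,fx=4,fy=4,interpolation=cv2.INTER_CUBIC)
cv2.imwrite('pics/ztop.png',a[:,:,::-1])
im,d,T,k=load('scene0'); c=im[130:300,300:480]; a=cv2.resize(c,None,fx=3.5,fy=3.5,interpolation=cv2.INTER_CUBIC)
cv2.imwrite('pics/zscene.png',a[:,:,::-1])
E
```

```text
(no output)
```

View pics/ztop.png

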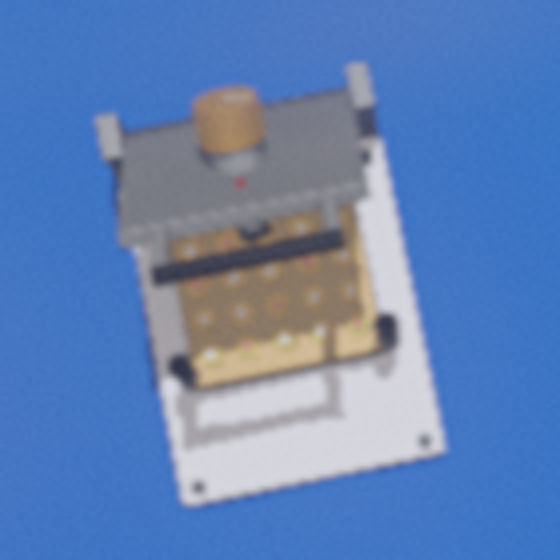

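View pics/zscene.png

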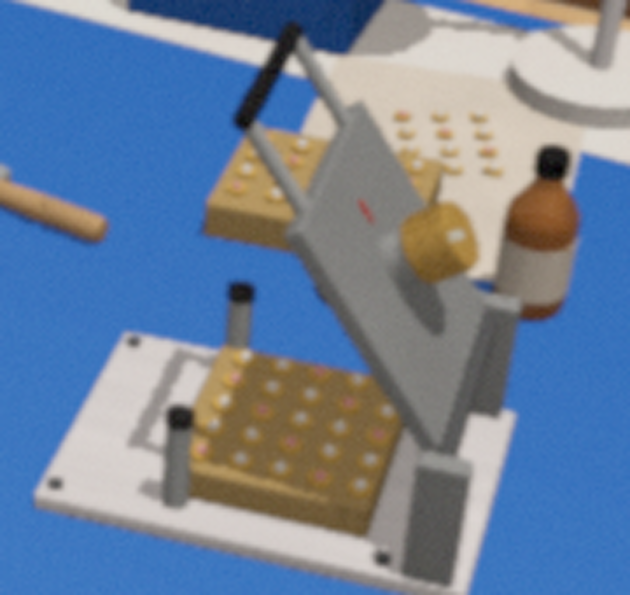

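```bash
python3 - <<'E'
from h import *
im,d,T,k=load('top0')
f=lambda p:[(200+x/4-.375,140+y/4-.375) for x,y in p]
P=onplane(f([(183,505),(446,452),(382,140)]),T,k,.012); print('plate',P.round(4))
Q=onplane(f([(198,487),(425,440)]),T,k,.012)
print('yawfront',np.arctan2(*(P[1]-P[0])[:2][::1]), Q.round(4))
v=P[0]-P[1]; yaw=np.arctan2(-v[0],v[1]); v2=P[2]-P[1]; yaw2=np.arctan2(v2[1],v2[0]); print(yaw,yaw2,np.linalg.norm(v))
im2,d2,T2,k2=load('scene0'); g=lambda p:[(300+x/3.5-.36,130+y/3.5-.36) for x,y in p]
P2=onplane(g([(37,497),(128,334),(514,412),(465,592)]),T2,k2,.012); print('scene plate',P2.round(4))
# hinge blocks, top z=.097
print('hb top',onplane(f([(108,118),(358,70)]),T,k,.097).round(4))
# bar ends
def tri(a,b):
    o1,r1=ray(a,T,k);o2,r2=ray(b,T2,k2)
    for i in range(len(a)):
        A=np.c_[r1[i],-r2[i]];s=np.linalg.lstsq(A,o2-o1,rcond=None)[0];p,q=o1+r1[i]*s[0],o2+r2[i]*s[1];print(((p+q)/2).round(4),'gap',np.linalg.norm(p-q).round(4))
tri(f([(158,276),(340,240),(249,258)]),g([(295,30),(243,118),(269,74)]))
E
```

```text
plate [[0.4607 0.1899 0.012 ]
 [0.4928 0.0119 0.012 ]
 [0.7098 0.0516 0.012 ]]
yawfront 2.9630286053203405 [[0.4727 0.1797 0.012 ]
 [0.5013 0.026  0.012 ]]
0.17856404826945282 0.18092872766244283 0.18085589738978777
scene plate [[0.4975 0.011  0.012 ]
 [0.4647 0.1863 0.012 ]
 [0.7152 0.2355 0.012 ]
 [0.7485 0.062  0.012 ]]
hb top [[0.7068 0.2268 0.097 ]
 [0.7353 0.0639 0.097 ]]
[0.5701 0.1705 0.2688] gap 0.0021
[0.588  0.0683 0.2677] gap 0.0008
[0.5789 0.1193 0.2674] gap 0.0009
```

```bash
cat >> h.py <<'E'
YAW=.18; ORG=np.array([.607,.123,0]); PX=np.array([np.cos(YAW),np.sin(YAW),0]); PY=np.array([-PX[1],PX[0],0])
HINGE=ORG+.105*PX+[0,0,.085]
def status():
    s=robot.state(); M=R.from_rotvec(s['tcp_rot']).as_matrix()
    print('t',round(s['clock'],2),'pos',s['position'].round(4),'x',M[:,0].round(3),'y',M[:,1].round(3),'z',M[:,2].round(3),'F',s['wrist_force'].round(1),'M',s['moment'].round(2),'op',round(s['opening'],4),'q',s['joints'].round(3))
    return s,M
def togo(p):
    s,M=status(); print('to go tool mm',(M.T@(np.array(p)-s['position'])*1000).round(1))
    # turn to get tool y along +-PX
    for v in(PX,-PX,PY,-PY):
        print('turn for y along',v.round(2),np.degrees(np.arctan2(-(M.T@v)[0],(M.T@v)[1])).round(1))
E
python3 - <<'E'
from h import *
print(HINGE)
togo([.579,.1193,.33])
E
```

```text
[0.71030359 0.14179811 0.085     ]
t 0.15 pos [ 0.2129 -0.6137  0.2305] x [0.945 0.328 0.   ] y [ 0.328 -0.945 -0.001] z [-0.     0.001 -1.   ] F [ 0.2 -0.9 -0.8] M [-0.02 -0.04 -0.09] op 0.0854 q [-1.411  0.246  1.559  0.     1.339 -0.174]
to go tool mm [ 586.1 -572.7  -98.6]
turn for y along [0.98 0.18 0.  ] -81.2
turn for y along [-0.98 -0.18 -0.  ] 98.8
turn for y along [-0.18  0.98  0.  ] -171.2
turn for y along [ 0.18 -0.98 -0.  ] 8.8
```

```bash
python3 -m pendant '100 0 0 -50 0;100 0 0 -100 0;100 42 -41 -100 -8;100 84 -82 -100 -16;100 126 -123 -100 -24;100 168 -164 -100 -32;100 210 -205 -100 -40;100 252 -246 -100 -48;100 294 -287 -100 -56;100 336 -328 -100 -64;100 378 -369 -100 -72;100 420 -410 -100 -81;100 462 -451 -100 -81;100 504 -492 -100 -81;100 546 -533 -100 -81;100 586 -573 -100 -81;100 586 -573 -100 -81;100 586 -573 -100 -81;100 586 -573 -100 -81;100 586 -573 -100 -81'; python3 - <<'E'
from h import *
togo([.579,.1193,.249]); shot('wrist','w1'); shot('scene','s1')
E
```

```text
clock: 2.65
position: [0.5787, 0.1182, 0.3315]
tcp_rot: [2.019, 2.407, 0.0]
wrist_force: [-0.6, -0.0, -0.5]
opening: 0.0853
t 2.65 pos [0.5787 0.1182 0.3315] x [-0.174  0.985 -0.   ] y [0.985 0.174 0.   ] z [ 0. -0. -1.] F [-0.6 -0.  -0.5] M [-0.   -0.02  0.04] op 0.0853 q [ 0.01   0.041  1.602 -0.     1.498 -0.165]
to go tool mm [ 1.1  0.4 82.5]
turn for y along [0.98 0.18 0.  ] -0.3
turn for y along [-0.98 -0.18 -0.  ] 179.7
turn for y along [-0.18  0.98  0.  ] -90.3
turn for y along [ 0.18 -0.98 -0.  ] 89.7
```

View pics/w1.png

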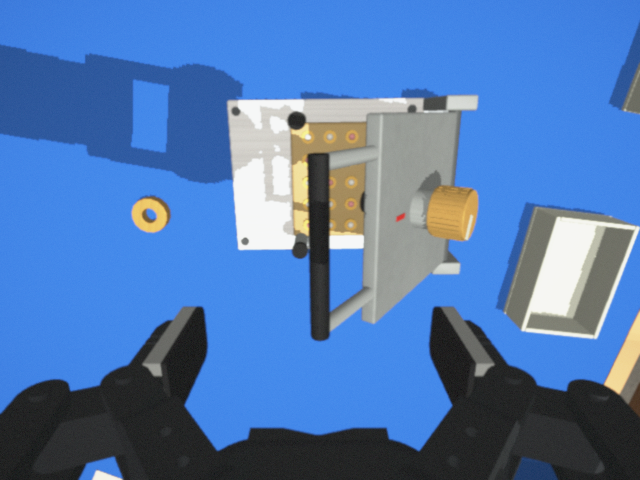

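View pics/s1.png

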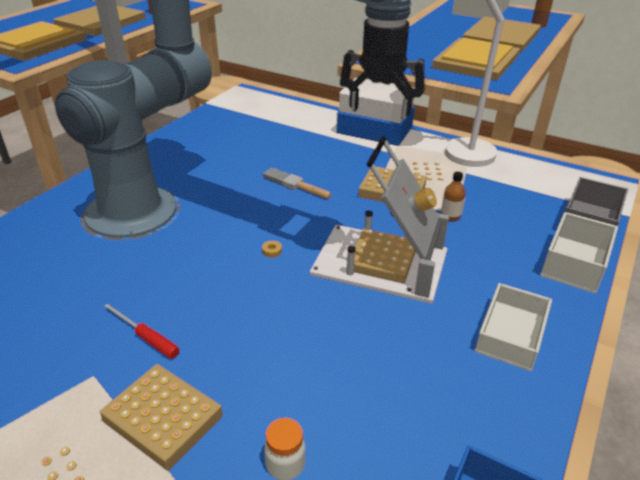

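The wrist view shows the bar running from (318,155) to (320,337), upright and midway between the fingers. I'll check its position, then descend.

```bash
python3 - <<'E'
from h import *
im,d,T,k=load('w1')
print(onplane([(318,155),(320,337),(319,246)],T,k,.2675).round(4)); p=[(319,180),(319,246),(320,310)]; print(depthpts(p,d,T,k).round(4))
E
```

```text
[[0.5693 0.1732 0.2675]
 [0.5896 0.0654 0.2675]
 [0.5787 0.1234 0.2675]]
[[0.572  0.1612 0.2731]
 [0.5783 0.1253 0.2731]
 [0.5858 0.0863 0.2725]]
```

```bash
python3 -m pendant '100 1 0 30 0;100 1 0 60 0;60 1 0 75 0;40 1 0 82 0;30 1 0 82 0;0 1 0 82 0;0 1 0 82 0;0 1 0 82 0;0 1 0 82 0;0 1 0 82 0' 25; python3 - <<'E'
from h import *
s,M=status(); shot('wrist','w2')
E
```

```text
clock: 4.0
position: [0.5791, 0.1202, 0.2507]
tcp_rot: [2.016, 2.408, 0.001]
wrist_force: [-2.7, -0.2, 5.7]
opening: 0.0108
t 4.0 pos [0.5791 0.1202 0.2507] x [-0.176  0.984 -0.   ] y [0.984 0.176 0.001] z [ 0.002 -0.    -1.   ] F [-2.7 -0.2  5.7] M [-0.11  0.49  0.14] op 0.0108 q [ 0.013  0.093  1.694 -0.     1.353 -0.164]
```

View pics/w2.png

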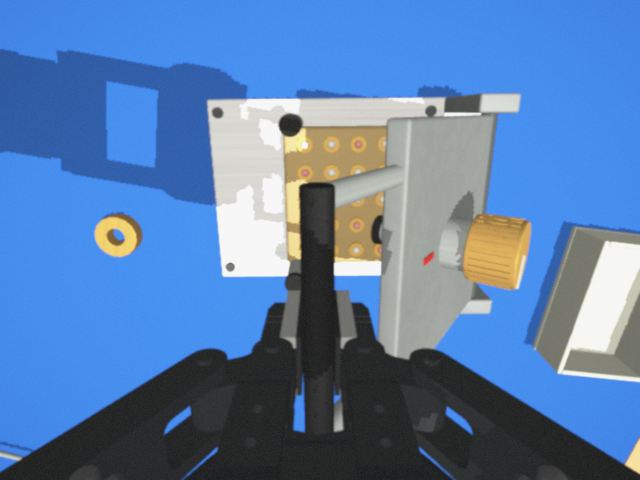

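```bash
python3 - <<'E'
import numpy as np
t0=.94
for t in list(np.arange(.88,.1,-.05))+[.08,.04,0]: print(round(t,2),(-225*(np.cos(t)-np.cos(t0))).round(1),(225*(np.sin(t0)-np.sin(t))).round(1))
E
```

```text
0.88 -10.7 8.3
0.83 -19.1 15.7
0.78 -27.3 23.5
0.73 -35.0 31.7
0.68 -42.3 40.2
0.63 -49.1 49.1
0.58 -55.5 58.4
0.53 -61.4 68.0
0.48 -66.9 77.8
0.43 -71.8 87.9
0.38 -76.2 98.2
0.33 -80.2 108.8
0.28 -83.5 119.5
0.23 -86.4 130.4
0.18 -88.7 141.4
0.13 -90.4 152.5
0.08 -91.6 163.7
0.04 -92.1 172.7
0 -92.3 181.7
```

```bash
python3 -m pendant '0 0 -10.7 8.3 0;0 0 -19.1 15.7 0;0 0 -27.3 23.5 0;0 0 -35 31.7 0;0 0 -42.3 40.2 0;0 0 -49.1 49.1 0;0 0 -55.5 58.4 0;0 0 -61.4 68 0;0 0 -66.9 77.8 0;0 0 -71.8 87.9 0;0 0 -71.8 87.9 0'; python3 - <<'E'
from h import *
s,M=status(); shot('wrist','w3');im,d,c=shot('scene','s3')
E
```

```text
clock: 5.42
position: [0.5072, 0.1069, 0.1593]
tcp_rot: [-2.017, -2.409, 0.003]
wrist_force: [3.9, -6.3, -4.7]
opening: 0.0112
t 5.42 pos [0.5072 0.1069 0.1593] x [-0.176  0.984 -0.001] y [ 0.984  0.176 -0.001] z [-0.001 -0.001 -1.   ] F [ 3.9 -6.3 -4.7] M [-0.86 -0.6   0.1 ] op 0.0112 q [-1.100e-02  1.600e-02  1.949e+00 -1.000e-03  1.177e+00 -1.870e-01]
```

View pics/s3.png

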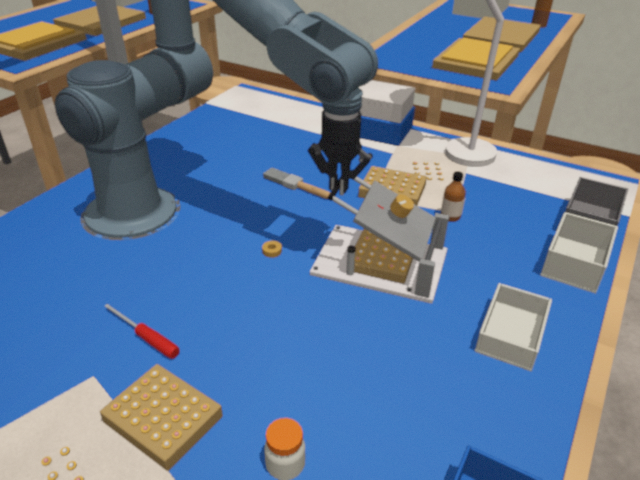

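The cover is about half down (head at (402,205)), still in the pinch, and the forces are low. I'll carry on and slow down towards the stops.

```bash
python3 -m pendant '0 0 -4.4 10.3 0;0 0 -8.4 20.9 0;0 0 -11.7 31.6 0;0 0 -14.6 42.5 0;0 0 -16.9 53.5 0;0 0 -17.8 59.1 0;0 0 -18.6 64.6 0;0 0 -19.3 70.2 0;0 0 -19.8 75.8 0;0 0 -20.2 81.4 0;0 0 -20.4 87 0;0 0 -20.5 91 0;0 0 -20.5 94 0;0 0 -20.5 95 0;0 0 -20.5 95 0;0 0 -20.5 95 0'; python3 - <<'E'
from h import *
s,M=status(); shot('wrist','w4');im,d,c=shot('scene','s4')
a=cv2.resize(im[130:300,290:480],None,fx=3.5,fy=3.5,interpolation=cv2.INTER_CUBIC); cv2.imwrite('pics/zs4.png',a[:,:,::-1])
E
```

```text
clock: 7.52
position: [0.4872, 0.1032, 0.0653]
tcp_rot: [2.016, 2.409, -0.003]
wrist_force: [0.8, -7.2, -0.1]
opening: 0.0109
t 7.53 pos [0.4872 0.1032 0.0653] x [-0.176  0.984 -0.001] y [ 0.984  0.176 -0.001] z [-0.001 -0.001 -1.   ] F [ 0.8 -7.2 -0.1] M [-1.02 -0.34  0.16] op 0.0109 q [-1.900e-02  1.170e-01  2.042e+00 -2.000e-03  9.830e-01 -1.950e-01]
```

View pics/zs4.png

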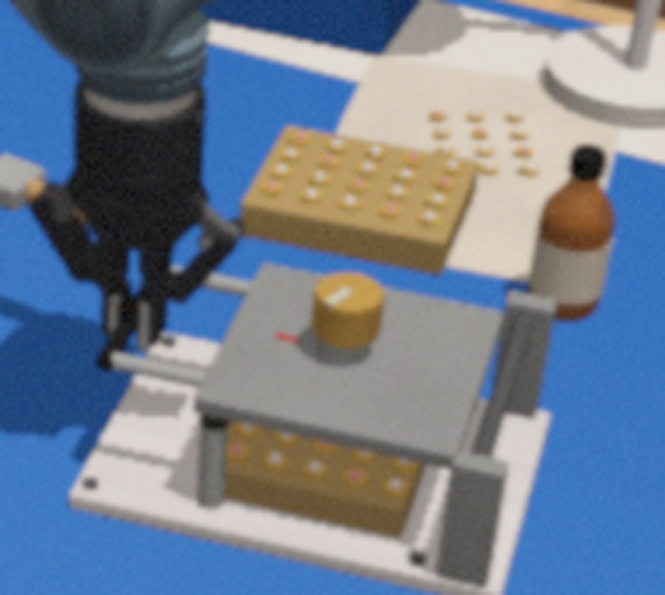

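View pics/w4.png

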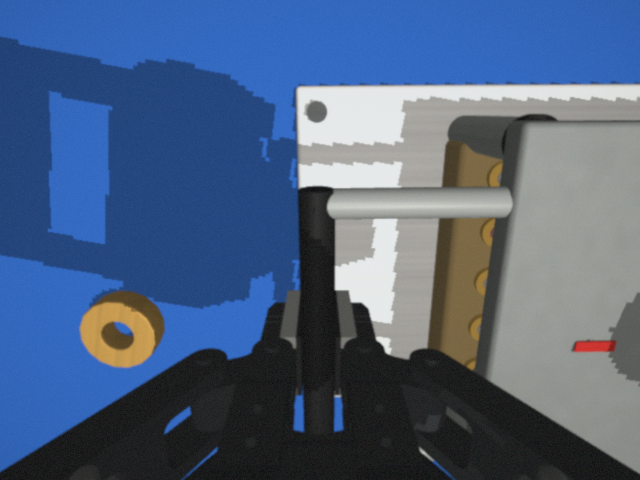

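The cover looks nearly level, with its near corner over the post at about (212,415) in the zoom. The vertical force is still 0, so I'll press on gently until I feel the stops.

```bash
python3 -m pendant '0 0 0 1 0;0 0 0 2 0;0 0 0 3 0;0 0 0 3 0;0 0 0 3 0'; python3 -m pendant '0 0 0 1 0;0 0 0 2 0;0 0 0 3 0;0 0 0 3 0;0 0 0 3 0'
```

```text
clock: 8.25
position: [0.4873, 0.1032, 0.0631]
tcp_rot: [-2.016, -2.409, 0.003]
wrist_force: [-2.6, -7.6, 7.2]
opening: 0.0108
clock: 8.88
position: [0.4873, 0.1032, 0.0627]
tcp_rot: [-2.014, -2.409, 0.006]
wrist_force: [-15.0, -8.2, 29.9]
opening: 0.0111
```

The stop is felt: at z = 0.063 the push is 30 N and the cover yields no further. I'll ease off, open, rise and look at the head.

```bash
python3 -m pendant '0 0 0 -3 0;40 0 0 -3 0;40 0 0 -3 0;40 0 0 -3 0;40 0 0 -25 0;40 0 0 -65 0;80 0 0 -110 0;100 0 0 -160 0;100 0 40 -190 0;100 0 60 -190 0;100 0 60 -190 0;100 0 60 -190 0'; python3 - <<'E'
from h import *
s,M=status(); shot('wrist','w5');shot('scene','s5')
im=load('s5')[0]
a=cv2.resize(im[130:300,290:480],None,fx=3.5,fy=3.5,interpolation=cv2.INTER_CUBIC); cv2.imwrite('pics/zs5.png',a[:,:,::-1])
E
```

```text
clock: 10.38
position: [0.5459, 0.1146, 0.2493]
tcp_rot: [-2.015, -2.408, 0.002]
wrist_force: [0.9, -0.3, -0.2]
opening: 0.0853
t 10.38 pos [0.5459 0.1146 0.2493] x [-0.176  0.984  0.001] y [ 0.984  0.176 -0.002] z [-0.002  0.    -1.   ] F [ 0.9 -0.3 -0.2] M [-0.05 -0.02  0.  ] op 0.0853 q [ 0.004  0.016  1.777  0.     1.351 -0.173]
```

View pics/w5.png

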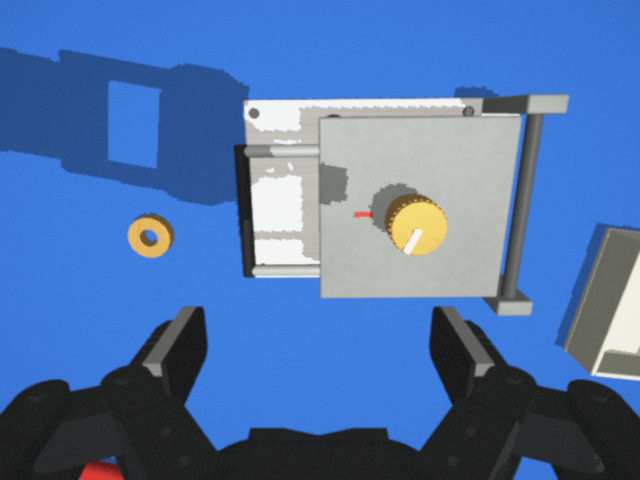

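View pics/zs5.png

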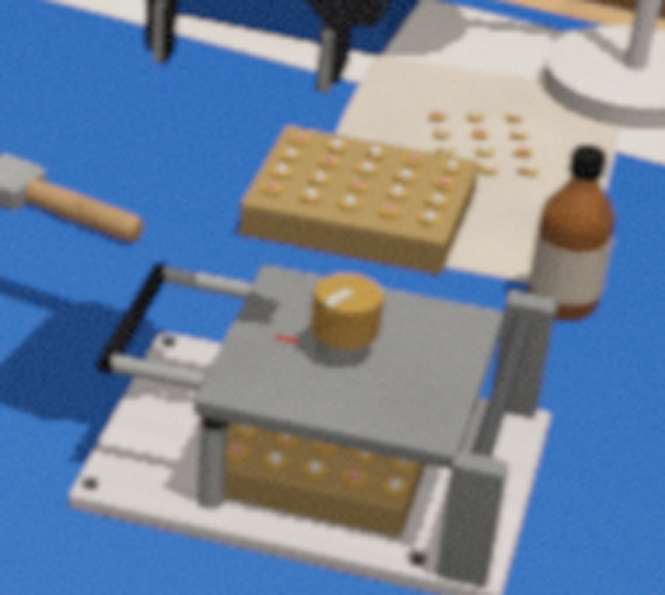

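The wrist view shows the cover down, the head at (418,226) and the white line pointing down-left towards (407,252), so the screw is at about 1.2 rad. Now I'll measure these properly.

```bash
cat >> h.py <<'E'
def line(fn,c,rad=32,z=.134):
    im,d,T,k=load(fn); hsv=cv2.cvtColor(im,cv2.COLOR_RGB2HSV)
    yy,xx=np.mgrid[:480,:640]; near=(xx-c[0])**2+(yy-c[1])**2<rad**2
    w=near&(hsv[...,1]<90)&(hsv[...,2]>170); n,l,st,_=cv2.connectedComponentsWithStats(w.astype(np.uint8))
    i=1+np.argmax(st[1:,4]); p=np.argwhere(l==i)[:,::-1].astype(float); P=onplane(p,T,k,z)
    print('white n',len(p),'mid px',p.mean(0).round(1),'P',P.mean(0).round(4))
    u,s,vt=np.linalg.svd((P-P.mean(0))[:,:2],full_matrices=False); return P.mean(0),vt[0]
def ang(v):  # screw angle of a world direction
    b=-PX[:2]; return np.arctan2(b[0]*v[1]-b[1]*v[0], b@v)
E
python3 - <<'E'
from h import *
im,d,T,k=load('w5')
# top disc from depth: head top points
pts=np.argwhere(d>0)[:,::-1]; pts=pts[(abs(pts[:,0]-418)<45)&(abs(pts[:,1]-226)<45)]
P=depthpts(pts,d,T,k); hsv=cv2.cvtColor(im,cv2.COLOR_RGB2HSV)
s=P[:,2]>.128; (c,r)=cv2.minEnclosingCircle((P[s][:,:2]*1000).astype(np.float32)); print('circle',c,r,'z',np.median(P[s][:,2]),s.sum())
m,v=line('w5',(418,226)); c=np.array(c)/1000
if (m[:2]-c)@v<0: v=-v
print('angle',ang(v),'by centre',ang(m[:2]-c)); print('expected head',HINGE-.095*PX)
# red mark and cover level
print('cover z', [np.median(P[(P[:,2]<.11)][:,2])])
q=[(345,130),(345,285),(490,130),(480,285)]; print(depthpts(q,d,T,k).round(4))
print(onplane([(363,214)],T,k,.091))
E
```

```text
circle (614.8229370117188, 126.9405288696289) 21.00181007385254 z 0.13330024345531416 2564
white n 589 mid px [423.8 237.5] P [0.6199 0.1213 0.134 ]
angle 0.8444996210677869 by centre 2.1221999264039333
expected head [0.61683844 0.1247903  0.085     ]
cover z [np.float64(0.09064270035132185)]
[[0.5544 0.1818 0.0912]
 [0.5793 0.057  0.0913]
 [0.6626 0.2011 0.089 ]
 [0.6926 0.077  0.0908]]
[[0.58134248 0.12046785 0.091     ]]
```

```bash
sed -i 's/<90)&(hsv\[...,2\]>170)/<55)\&(hsv[...,2]>185)/' h.py; python3 - <<'E'
from h import *
c=np.array([.6155,.1262]); m,v=line('w5',(416,228),26)
v=v if (m[:2]-c)@v>0 else -v
print('angle',ang(v),'by centre',ang(m[:2]-c))
s=robot.state(); togo(list(c)+[.099])
E
```

```text
white n 192 mid px [412.5 240.5] P [0.6127 0.1178 0.134 ]
angle 1.1071571737024195 by centre 1.0656196490863519
t 10.47 pos [0.5459 0.1145 0.2496] x [-0.176  0.984  0.   ] y [ 0.984  0.176 -0.002] z [-0.002  0.    -1.   ] F [ 0.4  0.4 -0.1] M [ 0.02 -0.01 -0.05] op 0.0853 q [ 0.004  0.015  1.777  0.     1.351 -0.173]
to go tool mm [ -0.8  70.8 150.5]
turn for y along [0.98 0.18 0.  ] -0.2
turn for y along [-0.98 -0.18 -0.  ] 179.8
turn for y along [-0.18  0.98  0.  ] -90.2
turn for y along [ 0.18 -0.98 -0.  ] 89.8
```

Screw angle is about 1.09 rad and the head is at (0.6155, 0.126). I'll descend and grip.

```bash
python3 -m pendant '100 -1 40 0 0;100 -1 71 30 0;100 -1 71 70 0;100 -1 71 105 0;100 -1 71 130 0;100 -1 71 145 0;100 -1 71 151 0;100 -1 71 151 0;0 -1 71 151 0;0 -1 71 151 0;0 -1 71 151 0;0 -1 71 151 0;0 -1 71 151 0;0 -1 71 151 0' 60; python3 - <<'E'
from h import *
status(); shot('wrist','w6');shot('scene','s6')
im=load('s6')[0]
a=cv2.resize(im[130:300,290:480],None,fx=3.5,fy=3.5,interpolation=cv2.INTER_CUBIC); cv2.imwrite('pics/zs6.png',a[:,:,::-1])
E
```

```text
clock: 12.22
position: [0.6158, 0.1258, 0.1006]
tcp_rot: [-2.015, -2.408, 0.005]
wrist_force: [-9.1, -2.2, 9.6]
opening: 0.0389
t 12.22 pos [0.6158 0.1258 0.1006] x [-0.176  0.984 -0.   ] y [ 0.984  0.176 -0.004] z [-0.004 -0.001 -1.   ] F [-9.1 -2.2  9.6] M [-0.29  1.39 -0.  ] op 0.0389 q [ 2.200e-02  3.420e-01  1.694e+00 -1.000e-03  1.110e+00 -1.550e-01]
```

View pics/w6.png

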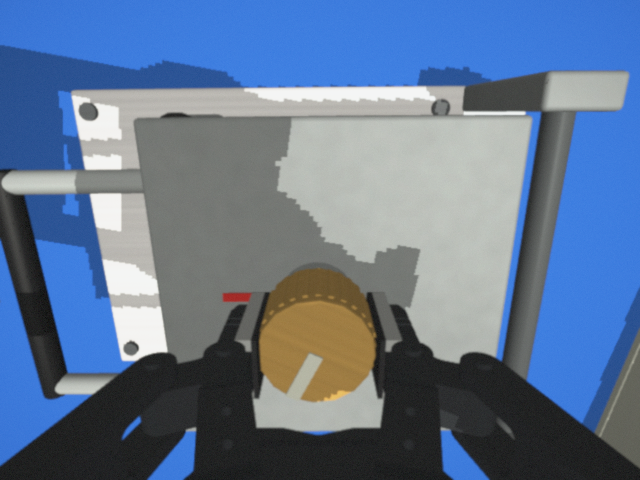

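View pics/zs6.png

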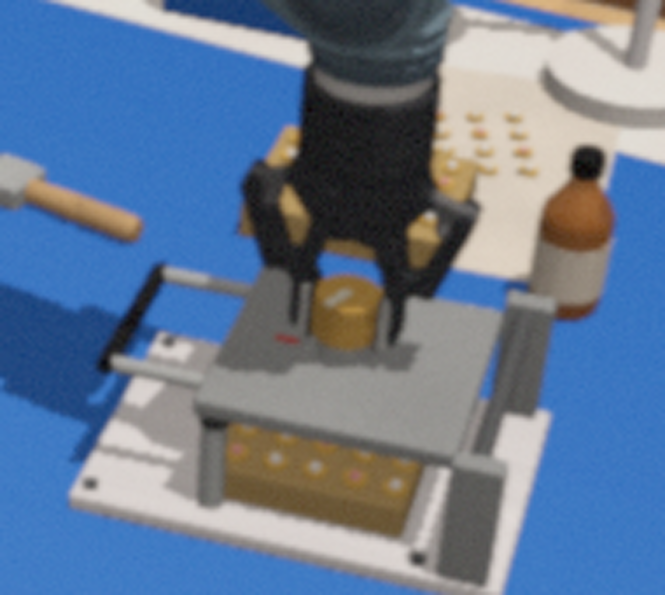

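The head is gripped evenly: fingers at columns 255 and 378, line visible from (313,356) to (297,394). Turning clockwise.

```bash
python3 -m pendant '0 0 0 0 3;0 0 0 0.1 8;0 0 0 0.2 13;0 0 0 0.2 18;0 0 0 0.3 23;0 0 0 0.3 28;0 0 0 0.4 33;0 0 0 0.4 38;0 0 0 0.5 43;0 0 0 0.5 48;0 0 0 0.5 48;0 0 0 0.5 48' 60; python3 - <<'E'
from h import *
status(); shot('wrist','w7')
E
```

```text
clock: 13.82
position: [0.6146, 0.1259, 0.1]
tcp_rot: [-2.82, -1.38, 0.011]
wrist_force: [-13.4, -1.6, 12.5]
opening: 0.0383
t 13.82 pos [0.6146 0.1259 0.1   ] x [ 0.614  0.79  -0.005] y [ 0.79  -0.614 -0.005] z [-0.007 -0.001 -1.   ] F [-13.4  -1.6  12.5] M [-0.35  2.08 -0.08] op 0.0383 q [ 2.200e-02  3.420e-01  1.695e+00 -1.000e-03  1.112e+00  6.830e-01]
```

View pics/w7.png

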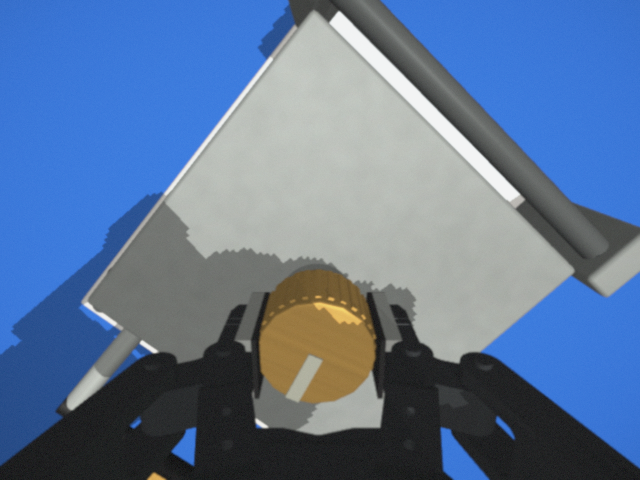

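The line sits at the same spot between the fingers ((313,358) to (296,398)), so there was no slip. I'll go on slowly to the bottom and watch the moment.

```bash
python3 -m pendant '0 0 0 0 3;0 0 0 0.1 6;0 0 0 0.1 9;0 0 0 0.1 11;0 0 0 0.1 11'; python3 -c "
from h import *
status()"; python3 -m pendant '0 0 0 0 2;0 0 0 0 4;0 0 0 0 6;0 0 0 0 8;0 0 0 0 8';  python3 -c "
from h import *
status(); shot('wrist','w8')"
```

```text
clock: 14.5
position: [0.6144, 0.1261, 0.0999]
tcp_rot: [-2.939, -1.104, 0.012]
wrist_force: [-14.4, -1.7, 14.2]
opening: 0.0386
t 14.5 pos [0.6144 0.1261 0.0999] x [ 0.753  0.658 -0.006] y [ 0.658 -0.753 -0.004] z [-0.008 -0.001 -1.   ] F [-14.4  -1.7  14.2] M [-0.36  2.29  0.01] op 0.0386 q [ 2.200e-02  3.420e-01  1.695e+00 -1.000e-03  1.112e+00  8.750e-01]
clock: 15.12
position: [0.6142, 0.1263, 0.0998]
tcp_rot: [-3.008, -0.902, 0.013]
wrist_force: [-13.6, -0.6, 13.7]
opening: 0.0386
t 15.12 pos [0.6142 0.1263 0.0998] x [ 0.835  0.55  -0.008] y [ 0.55  -0.835 -0.003] z [-0.008 -0.002 -1.   ] F [-13.6  -0.6  13.7] M [-0.17  2.31  1.11] op 0.0386 q [ 0.023  0.342  1.695 -0.002  1.112  1.012]
```

View pics/w8.png

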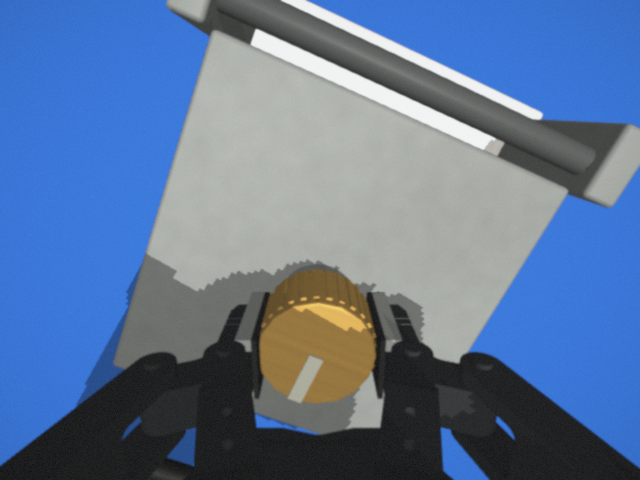

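Moment about z jumped from 0.0 to 1.1 N m: bottomed out. I'll check the line direction against the press before backing off.

```bash
cat >> h.py <<'E'
def line2(fn,z=.1335,c=(312,372)):
    im,d,T,k=load(fn); hsv=cv2.cvtColor(im,cv2.COLOR_RGB2HSV)
    yy,xx=np.mgrid[:480,:640]; near=(xx-318)**2+(yy-352)**2<50**2
    w=near&(hsv[...,1]<80)&(hsv[...,2]>100); n,l,st,_=cv2.connectedComponentsWithStats(w.astype(np.uint8))
    i=l[378,305]; p=np.argwhere(l==i)[:,::-1].astype(float)
    P=onplane(p,T,k,z)[:,:2]; u,s,vt=np.linalg.svd(P-P.mean(0),full_matrices=False); v=vt[0]
    a=onplane([(314,357),(297,398)],T,k,z); 
    if (a[1]-a[0])[:2]@v<0: v=-v
    print(fn,'n',len(p),'label',i,'px',p.mean(0),'angle',ang(v).round(3),'hand',ang((a[1]-a[0])[:2]).round(3))
E
python3 -c "
from h import *
for f in('w6','w7','w8'): line2(f)"
```

```text
w6 n 714 label 1 px [304.57983193 374.8487395 ] angle 1.122 hand 1.224
w7 n 693 label 1 px [304.71139971 375.61038961] angle 0.284 hand 0.388
w8 n 691 label 1 px [305.91172214 376.44428365] angle -0.01 hand 0.061
```

The line reads -0.01 rad, so it's bottomed and pointing at the red mark. Backing off a quarter turn now, following the thread's rise.

```bash
python3 -m pendant '0 0 0 0 -3;0 0 0 -0.1 -8;0 0 0 -0.1 -14;0 0 0 -0.2 -20;0 0 0 -0.2 -26;0 0 0 -0.3 -32;0 0 0 -0.3 -38;0 0 0 -0.4 -44;0 0 0 -0.5 -50;0 0 0 -0.5 -56;0 0 0 -0.6 -62;0 0 0 -0.6 -68;0 0 0 -0.7 -74;0 0 0 -0.7 -80;0 0 0 -0.7 -86;0 0 0 -0.7 -90;0 0 0 -0.7 -92;0 0 0 -0.7 -92;0 0 0 -0.7 -92' 60;  python3 -c "
from h import *
status(); im,d,c=shot('wrist','w9'); line2('w9'); shot('scene','s9');im=load('s9')[0]
a=cv2.resize(im[130:300,290:480],None,fx=3.5,fy=3.5,interpolation=cv2.INTER_CUBIC); cv2.imwrite('pics/zs9.png',a[:,:,::-1])
im,d,T,k=load('w9')
pts=np.argwhere(d>0)[:,::-1];P=depthpts(pts,d,T,k); L=(P-HINGE)@np.c_[PX,PY,[0,0,1]]
for x in(-.15,-.13,-.07,-.03):
  s=(abs(L[:,0]-x)<.008)&(abs(L[:,1])<.07)&(abs(L[:,2]-.006)<.015); print('cover z at',x,s.sum(),np.median(P[s][:,2]) if s.any() else 0)
"
```

```text
clock: 17.55
position: [0.6164, 0.1261, 0.1009]
tcp_rot: [-1.446, -2.787, 0.002]
wrist_force: [-7.9, -0.1, 7.8]
opening: 0.0386
t 17.55 pos [0.6164 0.1261 0.1009] x [-0.576  0.818  0.001] y [ 0.818  0.576 -0.002] z [-0.002 -0.    -1.   ] F [-7.9 -0.1  7.8] M [-0.03  1.01  0.04] op 0.0386 q [ 0.022  0.342  1.694 -0.     1.109 -0.591]
w9 n 725 label 1 px [304.94758621 374.51448276] angle 1.563 hand 1.66
cover z at -0.15 11281 0.09070957671474073
cover z at -0.13 9544 0.0907054423465867
cover z at -0.07 6078 0.0906545834740235
cover z at -0.03 5542 0.09064965224843813
```

View pics/w9.png

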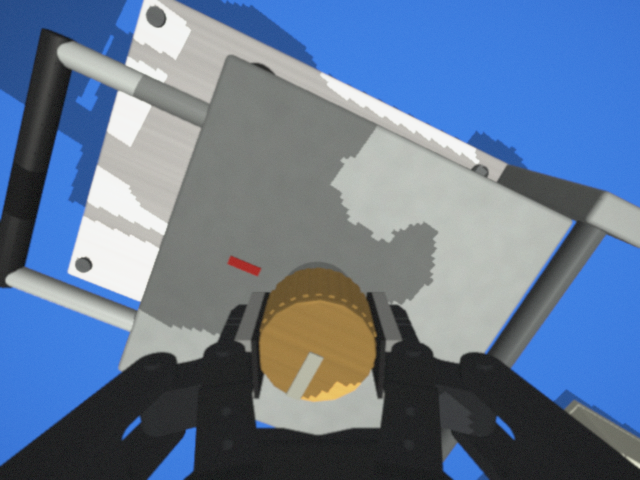

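View pics/zs9.png

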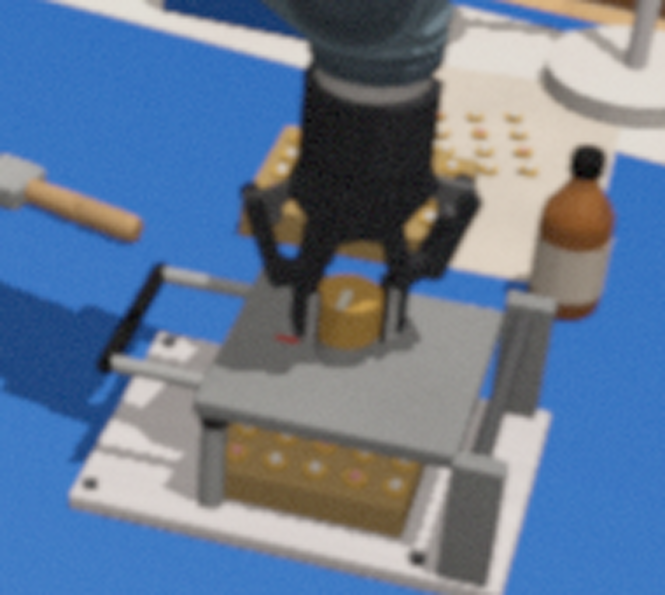

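The line reads 1.56 rad at 90° to the red mark (244,265). The cover is flat at 90.7 mm along its length, and the head is still gripped. I'll let it settle for a moment and hand in.

```bash
python3 -m pendant '0 0 0 0 0;0 0 0 0 0;0 0 0 0 0;0 0 0 0 0' 60;  python3 -c "
from h import *
status(); shot('wrist','w10'); line2('w10'); print(robot.hand_in())"
```

```text
clock: 18.15
position: [0.6164, 0.1261, 0.1009]
tcp_rot: [-1.446, -2.787, 0.002]
wrist_force: [-8.2, -0.3, 8.2]
opening: 0.0385
t 18.15 pos [0.6164 0.1261 0.1009] x [-0.576  0.818  0.001] y [ 0.818  0.576 -0.002] z [-0.002 -0.    -1.   ] F [-8.2 -0.3  8.2] M [-0.04  1.08 -0.02] op 0.0385 q [ 0.022  0.342  1.694 -0.     1.109 -0.591]
w10 n 727 label 1 px [304.92847318 374.53370014] angle 1.563 hand 1.66
the job is handed in; nothing more can be done
None
```

The cover is down on its stops and the screw is backed off a quarter turn from the bottom. I handed the job in at about 18 s with the fingers still gripping the head at 60 N; the hand-in gives no verdict.

- **Cover:** I pinched the bar and followed its arc down, slowing near the stops. The stops were felt as a 30 N push with no further movement, and the cover plate then measured level at 90.7 mm along its length.
- **Bottoming out:** I turned the screw clockwise from about 1.1 rad. The moment rose to 1.1 N m, and the white line read -0.01 rad, in line with the red mark.
- **Quarter turn:** The last check, after a half-second hold, read 1.563 rad, the same as before the hold. A cruder estimate from hand-picked pixels read 1.66 rad, which is still inside the tolerance.
- **Final grip:** The opening is 38.5 mm around the 40 mm head, with about 8 N pressing down on it.
- **Bystanders:** I did not re-measure their positions at the end. No picture showed one being touched, and no unexpected force appeared.

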